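Load the print jig and press a plaque

ROBOT

A 7-joint arm with a two-finger parallel gripper is mounted at the origin on the work surface. World frame = base frame: x ahead of the robot, y to its left, z up, the work surface at z = 0. Lengths are in m, angles in rad, forces in N, time in s.
With the tool pointing down it reaches from about 0.425 to 0.925 m from the base axis. Payload 6.8 kg.
Tool frame: the origin (TCP) lies midway between the tips of the shut fingers; the grasp point (between the pads) lies 19 mm behind it (ctrl.hold_point_z is the z of the grasp point in the tool frame, in m); z points along the fingers, y is the line along which they close (so a half turn about z gives the same grasp; the last joint's range is limited). The gripper opens to 85 mm and grips with 20 to 120 N. Pads are 22 mm wide; open, the fingers measure 114 mm over their backs; the gripper's body (76 mm by 85 mm) begins 54 mm behind the grasp point. The pads swing forward as they close: fully open they stand 13 mm farther back than shut.
Start: joints at [-1.218, 0.477, 0.022, 1.555, -0.011, 1.109, -0.083], TCP at [0.3, 0.605, 0.231] pointing down, gripper open.
Joint ranges: [-2.96, 2.96], [-0.34, 2.1], [-1.41, 1.46], [0.24, 2.44], [-1.37, 4.51], [0.17, 1.92], [-2.96, 2.96]. Speed limits (rad/s): [2.39, 2.39, 3.14, 3.14, 3.14, 3.14, 3.14].

INTERFACE

Orientations are given as a rotation vector (axis times angle).
In Python, from rig import ctrl gives the robot as it stands.
- The arm moves only by the tool move_arm, never from a script. Its argument "targets" is a list of rows, each a list of 6 numbers: the shift along the tool's x, y, z in m, then the turn, a rotation vector about the tool's x, y, z in rad. In form: [[x, y, z, rx, ry, rz], ...]. A call has 1 to 12 rows; each row shifts and turns the commanded pose from where the row before left it, along the tool's axes as they then stand; what a row does not reach is not made up. A row lasts 1/10 s, in which the tool goes at most 50 mm and 8.59 degrees, less where a joint would pass 70% of its speed; a pose out of reach is approached as far as the arm can. A call with a gripper value outside its range is refused whole. "claw" is the opening, from -1 (shut) to 1 (fully open), set as the call begins (left out, the last holds). The fingers move at their own pace and stop on an object; "force" is the grip in N (left out, the last holds). Time passes only in rows, so rows that do not move let the fingers close. It gives the time, the measured TCP pose, the force, the opening and the grip force at its end, in the units of the state.
- ctrl.observe(): the state, without advancing time (a new reading comes with each control period).
- ctrl.camera(name): name is "scene" or "top"; returns a dict with "image" (384x512x3 uint8, red, green, blue), "depth" (384x512 float32, m along the optical axis (not along the pixel's ray), 0 where there is no reading), "camera_matrix" (3x3 intrinsics, pixels), "k1" (the pictures are not rectified: a ray, as slopes to the right and down, at radius r is drawn at 1 + k1 r^2 times it, then the intrinsics apply), "rvec" (rotation vector, rad) and "tvec" (3), from world to camera coordinates, as OpenCV has them. Camera axes: x right, y down, z forward; pixel columns grow to the right and rows downward; lengths in m; the calibration is good to about 2 mm. A picture is of the moment at which its call begins.
- ctrl.sign_off(): hands the job in; it is judged then, once.
Trained networks look in a picture, given as the dict that the camera call returned (one of the last four; its "shot" number tells which), for a name from the list of things; names that differ only in an ending like _2 or _b are one class to them, and where a whole thing is asked for, a point or a joint stands for the part that bears it (a point fixed in the world has none). Each returns a list of dicts, best first, with "confidence" (0 to 1); they miss things now and then, are a little off and sometimes report something else, mostly with a low value. They report only what shows in the picture. A call takes as long as a camera call. They do not tell look-alikes from the thing itself.
- ctrl.spot_in(query, picture): "bbox" ([left, top, width, height] in pixels, round what is visible of it).
- ctrl.silhouettes(query, picture): "pixels" (384x512 bool, what is visible of it) and "bbox" ([left, top, width, height] in pixels, round what is visible of it).
- ctrl.place_of(query, picture): "point" ([row, column] in pixels: a listed point, or the origin of a listed thing).
The state is a dict: "clock": time; "joint_pos": joint angles; "joint_velocities": joint speeds; "joint_efforts": joint torques, N m; "tcp_pos": TCP position; "tcp_rot": TCP orientation; "wrist_force": force on the tool from outside, world axes, zero at the start; "wrist_torque": the same for the moment, N m; "grip_width": opening from 0.0 (shut) to 1.0 (fully open); "gripper_force": force on a finger pad.
Only numpy, scipy, OpenCV 4.12 (cv2) and the standard library are available. Lean on these libraries where they do the work, as an engineer would, in place of code of your own. Each camera call takes 0.05 s, during which the arm holds its last target. There are 200 camera calls.

TASK

Print the wooden plaque in the print jig: lay the carved printing block squarely on the bed between the corner guides, then the blank plaque flat on it, then the steel pressing block with its handle up on top, lowering each gently rather than dropping it. Then press down on the handle until the sprung bed reaches the bottom of its stroke, let it spring back up, and leave the finished stack in the jig, with the other things on the table left where they are.

Things in the scene. Friction and masses are not known exactly. Their poses are not given: they have to be found in the camera images.
- jig: fixed print jig: plywood base 190 x 110 x 8 mm (long along x); four L-shaped aluminium corner guides, round-topped, 96 mm above the table, frame a pocket 145 x 61 mm (long along x), 2.5 mm larger than the parts on each side. Guides reach 26 mm in along the long sides: their middle 93 mm is open for fingers. Origin: centre of underside, z up.
- seat (a point): centre of the top face of the jig's sprung steel bed, the floor of the pocket, 30 mm above the table when the bed is up; it moves down with the bed. Axes as the jig's.
- bed (a joint): how far the sprung bed is pushed down, in m: 0 up, 0.012 fully down on its stop. The stack's weight alone does not sink it; pushing it fully down takes a further 8 to 11 N or so on the complete stack, and it springs back when let go.
- block: printing block: wood 140 x 56 x 32 mm (long side along x) with a grey lino face on top carved with a leaf. Origin: centre of the underside, z up. It lies flat, carved face up.
- plaque: blank plain pine plaque, 140 x 56 x 20 mm (long side along x), no carving and no handle. Origin: centre of the underside, z up.
- presser: pressing block: steel plate 140 x 56 x 16 mm (long side along x) with an upright wooden handle bar in the middle of its top, 84 mm long along x, 24 mm wide in y, 36 mm tall, so 52 mm high in all. Origin: centre of the underside, z up.
- cup: bystander: clear plastic water cup, 84 mm across, 85 mm high. Origin: centre of its underside.
- brush_jar: bystander: glass jar with paint brushes standing in it, 72 mm across, jar 95 mm high, brushes to 210 mm. Origin: centre of its underside.
- roller: bystander: ink roller lying flat, 185 mm long along its x, 70 mm wide, 36 mm high; wooden handle towards -x from the origin, rubber roll 65 mm towards +x. Origin: on the table under the inner end of the handle.
- tube_a: bystander: paint tube with a red label lying flat, 95 mm long along x, 24 mm wide, 16 mm high. Origin: centre of its underside.
- tube_b: bystander: paint tube with a blue label, otherwise as tube_a.
- paint_bottle: bystander: standing yellow paint bottle, 64 mm across, 150 mm high. Origin: centre of its underside.
Things that resemble listed ones, but are neither listed nor needed, are in the scene too. What is shaped like the presser but orange or pink is not meant. What is shaped like the jig but orange is not meant.

How it is judged:
By the outcome, as a careful person would: the job done as asked, in the order asked, and still so for the second after the job is handed in, with the robot touching nothing.
It also fails if it takes over 72 s, if anything falls off the work surface, if the arm or the gripper's body presses on something with over 40 N, if the wrist force passes 120 N, or if a joint passes its speed limit or range.

## Working session

There is one attempt and no reset: what is moved stays moved. The work goes in short steps, Python scripts to look and compute and a tool call to move; the robot and the scene stay as the last step left them, time stands still between calls to the robot, and variables do not carry over. Pictures are saved under pics/ and viewed, at most 10 in all, crops included, and the job is handed in when it is done.

Besides the shell and the picture viewer there is one more tool, called after ">>>" by a JSON object that holds its "api" and its "payload", one argument or row to a line. move_arm: Moves the arm, as the interface text tells. Its arguments: {"type":"object","properties":{"targets":{"type":"array"},"claw":{"type":"number"},"force":{"type":"number"}},"required":["targets"]}

```bash
ls; mkdir -p pics; cat > h.py <<'E'
import numpy as np, cv2, pickle
from rig import ctrl
def shot(n):
    d=ctrl.camera(n); cv2.imwrite(f"pics/{n}_{d['shot']}.png",cv2.cvtColor(d['image'],cv2.COLOR_RGB2BGR)); pickle.dump(d,open(f"{n}.pkl","wb")); return d
def cloud(d):
    K=d['camera_matrix'];k1=d['k1'];Z=d['depth'].astype(float)
    v,u=np.mgrid[0:Z.shape[0],0:Z.shape[1]]
    p=cv2.undistortPoints(np.stack([u,v],-1).reshape(-1,1,2).astype(float),K,np.array([k1,0,0,0,0.])).reshape(Z.shape+(2,))
    R=cv2.Rodrigues(np.array(d['rvec'],float))[0]
    P=np.dstack([p[...,0]*Z,p[...,1]*Z,Z])-np.array(d['tvec']).ravel()
    W=P@R; W[Z==0]=np.nan; return W
E
python3 - <<'E'
from h import *
for n in("scene","top"):
    d=shot(n);W=cloud(d);print(n,d['shot'],-cv2.Rodrigues(np.array(d['rvec'],float))[0].T@np.array(d['tvec']).ravel())
    for q in "jig block plaque presser cup brush_jar roller tube_a paint_bottle".split():
        for r in ctrl.silhouettes(q,d):
            m=r['pixels'];w=W[m];w=w[~np.isnan(w[:,0])]
            if len(w): print(q,round(r['confidence'],2),r['bbox'],np.median(w,0).round(3),np.percentile(w[:,2],[5,95]).round(3))
o=ctrl.observe();print(o);print(ctrl.hold_point_z)
E
```

```text
pics
scene 1 [1.1389963  0.14550982 0.95123855]
jig 0.77 [363.6, 128.6, 70.9, 62.0] [0.222 0.297 0.031] [0.005 0.095]
jig 0.61 [239.6, 169.6, 67.5, 67.0] [ 0.527 -0.03   0.029] [0.006 0.094]
block 0.72 [336.8, 260.0, 59.6, 38.6] [0.644 0.276 0.02 ] [0.005 0.023]
plaque 0.97 [338.4, 261.0, 55.4, 38.6] [0.644 0.276 0.02 ] [0.01  0.023]
presser 0.79 [109.8, 153.9, 46.0, 21.6] [ 0.524 -0.493  0.017] [0.003 0.054]
presser 0.68 [197.0, 113.6, 34.3, 30.4] [ 0.284 -0.313  0.018] [0.006 0.054]
presser 0.61 [169.9, 150.0, 47.5, 30.9] [ 0.462 -0.306  0.017] [0.005 0.053]
cup 0.63 [169.3, 218.4, 30.2, 40.3] [ 0.707 -0.219  0.051] [0.005 0.085]
brush_jar 0.58 [258.0, 243.5, 37.1, 60.2] [0.766 0.058 0.095] [0.02  0.203]
roller 0.75 [262.4, 165.4, 53.4, 21.3] [0.377 0.03  0.024] [0.012 0.036]
tube_a 0.61 [317.6, 303.5, 42.6, 15.2] [0.759 0.222 0.016] [0.01  0.019]
tube_a 0.5 [127.5, 202.3, 18.7, 26.1] [ 0.675 -0.396  0.014] [0.001 0.019]
paint_bottle 0.84 [196.1, 240.2, 25.0, 37.6] [ 0.768 -0.109  0.097] [0.02 0.15]
paint_bottle 0.5 [257.1, 189.2, 33.4, 27.3] [ 0.509 -0.041  0.03 ] [0.026 0.032]
to
[... 1188 characters left out ...]
rray([-1.21809294,  0.47701402,  0.02241563,  1.55540721, -0.01149114,
        1.10931094, -0.0830995 ]), 'joint_velocities': array([ 0.00021092, -0.00091387, -0.00107322, -0.00241894,  0.00221934,
       -0.00010298,  0.00027267]), 'joint_efforts': array([-4.98453228e-04, -5.96344507e+01,  1.60567649e+00, -2.81551820e+01,
        1.24182907e-02,  1.47514391e-03,  5.28219960e-05]), 'tcp_pos': array([0.30016045, 0.60459969, 0.23129576]), 'tcp_rot': array([ 7.17487911e-01,  3.05856387e+00, -1.71016219e-05]), 'wrist_force': array([-0.36692697,  0.34840789, -0.3409037 ]), 'wrist_torque': array([-0.04331905, -0.0076714 , -0.0443258 ]), 'gripper_force': 0.0, 'grip_width': 0.99892653159235}
-0.0187
```

```bash
python3 - <<'E'
import cv2
a=cv2.imread('pics/top_2.png')[70:310,90:430];cv2.imwrite('pics/t2.png',cv2.resize(a,(800,565),interpolation=cv2.INTER_CUBIC))
a=cv2.imread('pics/scene_1.png')[100:340,90:450];cv2.imwrite('pics/s1.png',cv2.resize(a,(800,533),interpolation=cv2.INTER_CUBIC))
E
```

```text
(no output)
```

View pics/t2.png

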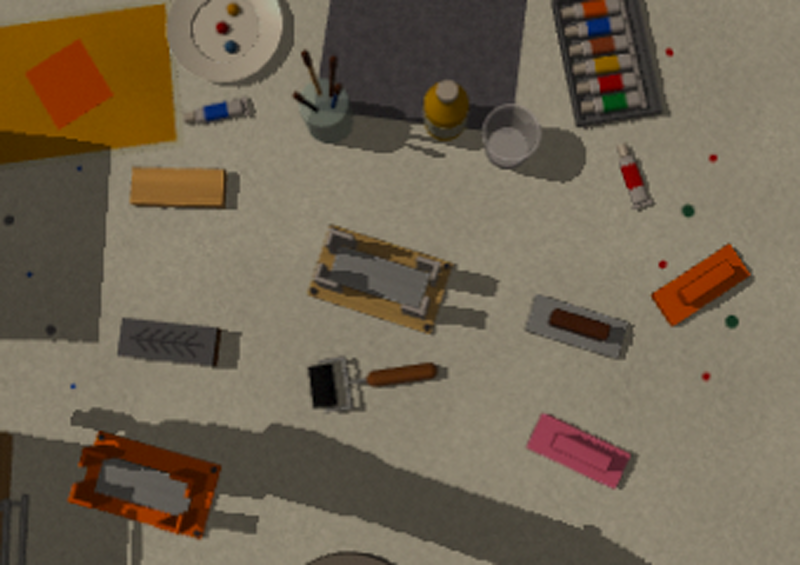

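View pics/s1.png

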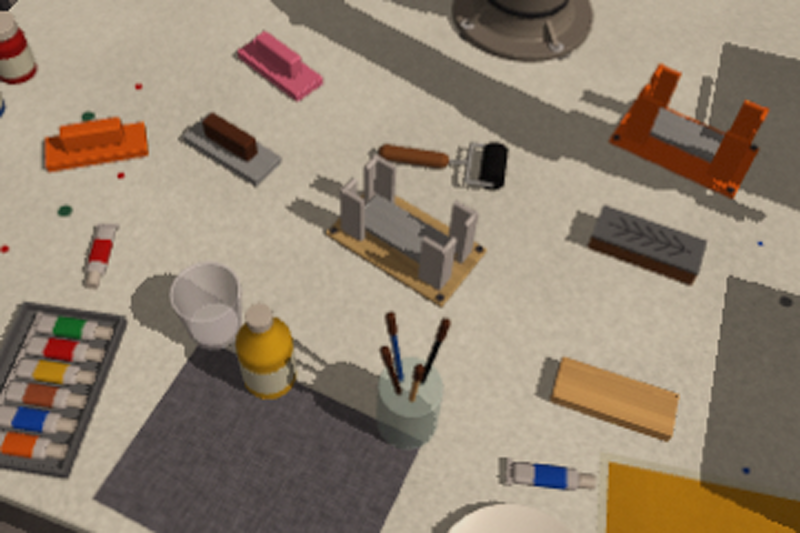

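```bash
cat >> h.py <<'E'
from scipy.optimize import minimize
def proj(d,P):
    return cv2.projectPoints(np.asarray(P,float).reshape(-1,1,3),np.array(d['rvec'],float),np.array(d['tvec'],float),d['camera_matrix'],np.array([d['k1'],0,0,0,0.]))[0].reshape(-1,2)
def rect(L,Wd,z,trim=.0):
    a,b=L/2,Wd/2; t=np.linspace(-1+trim,1-trim,60)
    return [np.c_[t*a,0*t+s*b,0*t+z] for s in(-1,1)]+[np.c_[0*t+s*a,t*b,0*t+z] for s in(-1,1)]
def grad(d,sig=1.):
    g=cv2.GaussianBlur(d['image'].astype(np.float32),(0,0),sig)
    return [(cv2.Sobel(g[...,c],5,1,0),cv2.Sobel(g[...,c],5,0,1)) for c in range(3)]
def score(p,ds,gs,edges,z0=0):
    c,s=np.cos(p[2]),np.sin(p[2]);R=np.array([[c,-s,0],[s,c,0],[0,0,1]]);tot=0
    for d,G in zip(ds,gs):
        for e in edges:
            q=proj(d,e@R.T+[p[0],p[1],z0]).astype(np.float32);t=q[-1]-q[0];n=np.array([-t[1],t[0]])/np.linalg.norm(t)
            v=0
            for gx,gy in G:
                f=lambda a:cv2.remap(a,q[:,:1],q[:,1:],cv2.INTER_CUBIC)[:,0]
                v=v+(f(gx)*n[0]+f(gy)*n[1])**2
            tot+=np.minimum(np.sqrt(v),250).mean()*np.linalg.norm(t)**.5
    return -tot
def fit(p0,ds,edges,z0=0,dx=.012,da=.25):
    best=None
    for sig in(2.5,1.):
        gs=[grad(d,sig) for d in ds]
        st=[np.array(p0)+[a,b,g] for a in(-dx,0,dx) for b in(-dx,0,dx) for g in(-da,0,da)] if best is None else [best.x]
        rs=[minimize(score,s,(ds,gs,edges,z0),method='Nelder-Mead',options=dict(initial_simplex=np.array(s)+np.vstack([np.zeros(3),np.diag([.004,.004,.05])]),xatol=1e-4,fatol=.01)) for s in st]
        best=min(rs,key=lambda r:r.fun)
    return best.x.round(4),round(best.fun,0)
E
python3 - <<'E'
from h import *
S,T=[pickle.load(open(n+'.pkl','rb')) for n in('scene','top')]
WT=[cloud(S),cloud(T)]
items=dict(block=((.407,.271),rect(.14,.056,.032),.032),plaque=((.644,.276),rect(.14,.056,.02),.02),presser=((.446,-.312),rect(.14,.056,.016),.016),jig=((.51,-.03),rect(.19,.11,.008),.03))
for k,(c,e,z) in items.items():
    for W in WT:
        m=(np.hypot(W[...,0]-c[0],W[...,1]-c[1])<.1)&(abs(W[...,2]-z)<.007)
        if k=='presser': m=(np.hypot(W[...,0]-c[0],W[...,1]-c[1])<.1)&(W[...,2]>.01)
        w=W[m][:,:2];u=np.linalg.svd(w-w.mean(0),full_matrices=False)[2][0];yaw=np.arctan(u[1]/u[0])if abs(u[0])>1e-6 else 1.57
        print(k,'cloud',w.mean(0).round(4),round(yaw,3),cv2.minAreaRect(w.astype(np.float32)))
    p0=[*w.mean(0),yaw]
    for nm,ds in(('S',[S]),('T',[T]),('ST',[S,T])): print('  ',nm,*fit(p0,ds,e))
E
```

```text
block cloud [0.4117 0.2735] 1.51 ((0.4091545045375824, 0.2723184823989868), (0.14165303111076355, 0.060976721346378326), 86.09779357910156)
block cloud [0.4075 0.2738] 1.498 ((0.4073827862739563, 0.2738155722618103), (0.14067943394184113, 0.056486956775188446), 85.67147827148438)
   S [0.4296 0.2699 1.4994] -3626.0
   T [0.4079 0.2683 1.5072] -4270.0
   ST [0.4082 0.2742 1.49  ] -9308.0
plaque cloud [0.6416 0.2746] -1.551 ((0.6762703657150269, 0.2741360068321228), (0.13229693472385406, 0.14104440808296204), 0.32240310311317444)
plaque cloud [0.6403 0.2749] -1.542 ((0.6767893433570862, 0.27516061067581177), (0.1400688737630844, 0.13242678344249725), 89.28025817871094)
   S [ 0.6383  0.2746 -1.5697] -5456.0
   T [ 0.6344  0.2758 -1.5759] -3737.0
   ST [ 0.6384  0.275  -1.568 ] -8833.0
presser cloud [ 0.4606 -0.3103] 1.405 ((0.4512411653995514, -0.3179994821548462), (0.14239686727523804, 0.057857446372509), 75.36201477050781)
presser cloud [ 0.4469 -0.3139] 1.286 ((0.448045939207077, -0.3156169056892395), (0.14122484624385834, 0.056730084121227264), 73.9791488647461)
   S [ 0.4532 -0.3128  1.2058] -3869.0
   T [ 0.4438 -0.326   1.293 ] -2901.0
   ST [ 0.4449 -0.3115  1.2009] -6280.0
jig cloud [ 0.5108 -0.0385] 1.25 ((0.5133779644966125, -0.030352063477039337), (0.16085508465766907, 0.0786861926317215), 73.67222595214844)
jig cloud [ 0.5103 -0.0296] 1.281 ((0.5065853595733643, -0.030749402940273285), (0.15770773589611053, 0.07020752131938934), 73.77679443359375)
   S [ 0.5132 -0.0311  1.2923] -5052.0
   T [ 0.5092 -0.0326  1.2891] -4938.0
   ST [ 0.5116 -0.0314  1.2887] -9449.0
```

```bash
cat >> h.py <<'E'
def plan(x,y,z,yaw):
    "yaw: world heading of part long axis (= tool x, mod pi)"
    o=ctrl.observe();R=cv2.Rodrigues(o['tcp_rot'])[0];h=np.arctan2(R[1,0],R[0,0])
    dw=(yaw-h+np.pi/2)%np.pi-np.pi/2   # world turn; tool z down -> opposite sign
    c,s=np.cos(dw),np.sin(dw);R2=np.array([[c,-s,0],[s,c,0],[0,0,1]])@R
    d=np.array([x,y,z])-o['tcp_pos']
    tilt=np.degrees(np.arccos(-R[2,2]))
    print('t',round(o['clock'],2),'tcp',o['tcp_pos'].round(4),'head',round(h,3),'tilt',tilt.round(2),'F',o['wrist_force'].round(1),'w',round(o['grip_width'],3),'gf',round(o['gripper_force'],1),'q7',round(o['joint_pos'][6],2))
    print('turn rz',round(-dw,4),'then shift',(R2.T@d).round(4))
E
python3 - <<'E'
from h import *
S,T=[pickle.load(open(n+'.pkl','rb')) for n in('scene','top')]
for d in(S,T):
    W=cloud(d);near=np.hypot(W[...,0]-.51,W[...,1]+.03)<.13
    w=W[near&(W[...,2]>.085)]
    c=np.array([.511,-.031]);a=1.289;ux=np.array([np.cos(a),np.sin(a)]);uy=np.array([-ux[1],ux[0]])
    l=np.c_[(w[:,:2]-c)@ux,(w[:,:2]-c)@uy]
    for sx in(-1,1):
        for sy in(-1,1):
            m=(l[:,0]*sx>0)&(l[:,1]*sy>0);print(sx,sy,m.sum(),(l[m].min(0)*1e3).round(1),(l[m].max(0)*1e3).round(1),(l[m].mean(0)*1e3).round(1))
    b=W[near&(abs(W[...,2]-.03)<.004)];l=np.c_[(b[:,:2]-c)@ux,(b[:,:2]-c)@uy];print('bed',np.percentile(l,[1,50,99],axis=0).round(4).tolist())
plan(.4074,.2738,.13,1.496)
E
```

```text
-1 -1 67 [-79.2 -41.4] [-44.5 -12.8] [-64.2 -32.7]
-1 1 65 [-79.6  10.6] [-45.8  36.1] [-66.   27.6]
1 -1 72 [ 47.4 -40.7] [ 81.9 -12.7] [ 68.5 -32.8]
1 1 69 [47.7 10. ] [81.7 36.9] [68.6 27.6]
bed [[-0.0719, -0.0394], [-0.0101, 0.0009], [0.0807, 0.031]]
-1 -1 42 [-79.9 -37.6] [-46.1 -11.8] [-67.4 -28.7]
-1 1 39 [-79.2  13.9] [-46.7  39.1] [-67.3  30.7]
1 -1 43 [ 47.3 -37.4] [ 81.5 -11.7] [ 68.2 -29. ]
1 1 42 [47.6 15.3] [81.8 39.5] [68.4 31.6]
bed [[-0.0672, -0.0263], [0.0017, 0.001], [0.069, 0.0281]]
t 1.0 tcp [0.3002 0.6046 0.2313] head 2.681 tilt 0.0 F [-0.4  0.3 -0.3] w 0.999 gf 0.0 q7 -0.08
turn rz 1.1848 then shift [-0.3219  0.1317  0.1013]
```

>>> {"api": "move_arm", "payload": {
  "targets": [
    [0, 0, 0, 0, 0, 0.1185],
    [0, 0, 0, 0, 0, 0.1185],
    [0, 0, 0, 0, 0, 0.1185],
    [0, 0, 0, 0, 0, 0.1185],
    [0, 0, 0, 0, 0, 0.1185],
    [0, 0, 0, 0, 0, 0.1185],
    [0, 0, 0, 0, 0, 0.1185],
    [0, 0, 0, 0, 0, 0.1185],
    [0, 0, 0, 0, 0, 0.1185],
    [0, 0, 0, 0, 0, 0.1185]
  ],
  "claw": 1,
  "force": 40
}}

```text
clock: 2.0
tcp_pos: [0.3001, 0.6047, 0.2314]
tcp_rot: [-2.308, -2.131, -0.0]
wrist_force: [0.7, 0.8, 0.2]
grip_width: 1.0
gripper_force: 0.0
```

>>> {"api": "move_arm", "payload": {
  "targets": [
    [-0.0322, 0.0132, 0.01, 0, 0, 0],
    [-0.0322, 0.0132, 0.01, 0, 0, 0],
    [-0.0322, 0.0132, 0.01, 0, 0, 0],
    [-0.0322, 0.0132, 0.01, 0, 0, 0],
    [-0.0322, 0.0132, 0.01, 0, 0, 0],
    [-0.0322, 0.0132, 0.01, 0, 0, 0],
    [-0.0322, 0.0132, 0.01, 0, 0, 0],
    [-0.0322, 0.0132, 0.01, 0, 0, 0],
    [-0.0322, 0.0132, 0.01, 0, 0, 0],
    [-0.0322, 0.0132, 0.01, 0, 0, 0],
    [0, 0, 0, 0, 0, 0]
  ]
}}

```text
clock: 3.1
tcp_pos: [0.4084, 0.268, 0.1304]
tcp_rot: [2.31, 2.127, -0.005]
wrist_force: [0.3, 0.5, 0.3]
grip_width: 1.0
gripper_force: 0.0
```

```bash
python3 - <<'E'
from h import *
plan(.4074,.2738,.004,1.496)
E
```

```text
t 3.1 tcp [0.4084 0.268  0.1304] head 1.489 tilt 0.2 F [0.3 0.5 0.3] w 1.0 gf 0.0 q7 -0.64
turn rz -0.0073 then shift [ 0.0061 -0.0013  0.1264]
```

>>> {"api": "move_arm", "payload": {
  "targets": [
    [0.006, -0.001, 0.02, 0, 0, -0.007],
    [0, 0, 0.03, 0, 0, 0],
    [0, 0, 0.03, 0, 0, 0],
    [0, 0, 0.02, 0, 0, 0],
    [0, 0, 0.014, 0, 0, 0],
    [0, 0, 0.012, 0, 0, 0],
    [0, 0, 0, 0, 0, 0],
    [0, 0, 0, 0, 0, 0]
  ]
}}

```text
clock: 3.9
tcp_pos: [0.4073, 0.2801, 0.0056]
tcp_rot: [-2.295, -2.145, -0.001]
wrist_force: [0.5, 0.0, 0.4]
grip_width: 0.998
gripper_force: 0.0
```

```bash
python3 - <<'E'
from h import *
plan(.4074,.2738,.004,1.496)
S=shot('scene')
a=S['image'][230-30:310,320:430];cv2.imwrite('pics/g1.png',cv2.cvtColor(cv2.resize(a,(600,600),interpolation=cv2.INTER_CUBIC),4))
E
```

```text
t 3.9 tcp [0.4073 0.2801 0.0056] head 1.503 tilt 0.02 F [0.5 0.  0.4] w 0.998 gf 0.0 q7 -0.54
turn rz 0.007 then shift [-0.0063  0.0006  0.0016]
```

>>> {"api": "move_arm", "payload": {
  "targets": [
    [-0.006, 0.0005, 0.0015, 0, 0, 0.007],
    [0, 0, 0, 0, 0, 0],
    [0, 0, 0, 0, 0, 0]
  ]
}}

```text
clock: 4.25
tcp_pos: [0.4074, 0.2735, 0.0042]
tcp_rot: [-2.304, -2.136, -0.001]
wrist_force: [-0.1, -0.3, -0.3]
grip_width: 0.998
gripper_force: 0.0
```

>>> {"api": "move_arm", "payload": {
  "targets": [
    [0, 0, 0, 0, 0, 0],
    [0, 0, 0, 0, 0, 0],
    [0, 0, 0, 0, 0, 0],
    [0, 0, 0, 0, 0, 0],
    [0, 0, 0, 0, 0, 0],
    [0, 0, 0, 0, 0, 0],
    [0, 0, 0, 0, 0, 0],
    [0, 0, 0, 0, 0, 0]
  ],
  "claw": -1,
  "force": 40
}}

```text
clock: 5.05
tcp_pos: [0.4075, 0.2739, 0.0041]
tcp_rot: [-2.303, -2.137, -0.001]
wrist_force: [-0.4, -0.4, 5.1]
grip_width: 0.648
gripper_force: 42.5
```

```bash
python3 - <<'E'
from h import *
plan(.5102,-.0301,.17,1.29)
E
```

```text
t 5.05 tcp [0.4075 0.2739 0.0041] head 1.496 tilt 0.04 F [-0.4 -0.4  5.1] w 0.648 gf 42.5 q7 -0.53
turn rz 0.2058 then shift [-0.2636  0.183  -0.1659]
```

>>> {"api": "move_arm", "payload": {
  "targets": [
    [0, 0, -0.01, 0, 0, 0],
    [0, 0, -0.026, 0, 0, 0.0343],
    [0, 0, -0.026, 0, 0, 0.0343],
    [0, 0, -0.026, 0, 0, 0.0343],
    [0, 0, -0.026, 0, 0, 0.0343],
    [0, 0, -0.026, 0, 0, 0.0343],
    [0, 0, -0.026, 0, 0, 0.0343],
    [0, 0, 0, 0, 0, 0]
  ]
}}

```text
clock: 5.85
tcp_pos: [0.4086, 0.2747, 0.1729]
tcp_rot: [-2.51, -1.887, -0.009]
wrist_force: [0.2, 0.1, -2.3]
grip_width: 0.647
gripper_force: 43.6
```

>>> {"api": "move_arm", "payload": {
  "targets": [
    [-0.0264, 0.0183, 0, 0, 0, 0],
    [-0.0264, 0.0183, 0, 0, 0, 0],
    [-0.0264, 0.0183, 0, 0, 0, 0],
    [-0.0264, 0.0183, 0, 0, 0, 0],
    [-0.0264, 0.0183, 0, 0, 0, 0],
    [-0.0264, 0.0183, 0, 0, 0, 0],
    [-0.0264, 0.0183, 0, 0, 0, 0],
    [-0.0264, 0.0183, 0, 0, 0, 0],
    [-0.0264, 0.0183, 0, 0, 0, 0],
    [-0.0264, 0.0183, 0, 0, 0, 0],
    [0, 0, 0, 0, 0, 0],
    [0, 0, 0, 0, 0, 0]
  ]
}}

```text
clock: 7.05
tcp_pos: [0.5089, -0.0314, 0.1688]
tcp_rot: [-2.511, -1.886, 0.003]
wrist_force: [0.4, 1.1, -2.1]
grip_width: 0.65
gripper_force: 43.5
```

```bash
cat >> h.py <<'E'
def held(d,z,reg,tol=.006):
    "centroid/rect of top-ish surface at height z near reg"
    W=cloud(d);m=(np.hypot(W[...,0]-reg[0],W[...,1]-reg[1])<.1)&(abs(W[...,2]-z)<tol)
    w=W[m][:,:2].astype(np.float32);r=cv2.minAreaRect(w);return len(w),np.round(r[0],4),np.round(r[1],4),round(r[2],2)
E
python3 - <<'E'
from h import *
plan(.5102,-.0301,.17,1.29)
S=shot('scene');T=shot('top')
for d in(S,T): print(held(d,.198,(.51,-.03)))
a=S['image'][110:260,210:340];b=T['image'][130:230,190:320]
cv2.imwrite('pics/g2.png',cv2.cvtColor(np.hstack([cv2.resize(a,(400,460),interpolation=2),cv2.resize(b,(400,460),interpolation=2)]),4))
E
```

```text
t 7.05 tcp [ 0.5089 -0.0314  0.1688] head 1.288 tilt 0.12 F [ 0.4  1.1 -2.1] w 0.65 gf 43.5 q7 -0.12
turn rz -0.0016 then shift [ 0.0016  0.0009 -0.0012]
(675, array([ 0.5147, -0.0339]), array([0.1427, 0.0747]), 76.84)
(223, array([ 0.4941, -0.0785]), array([0.0416, 0.0553]), 74.33)
```

View pics/g2.png

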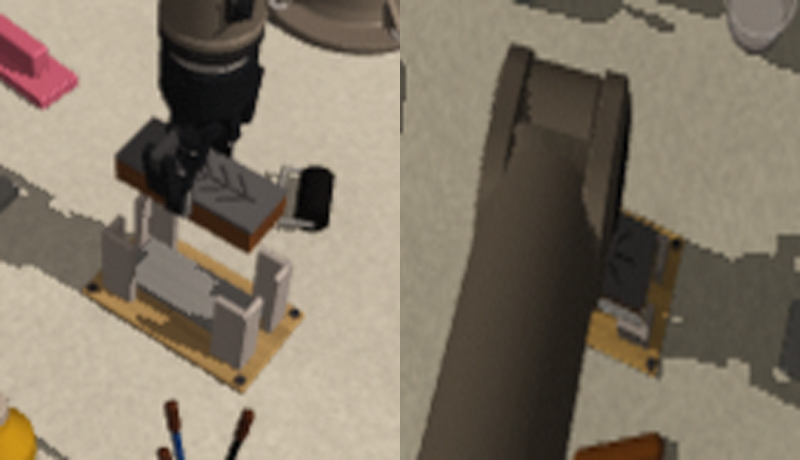

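```bash
python3 - <<'E'
from h import *
plan(.5102,-.0301,.17,1.29)
c=np.array([.5102,-.0301]);a=1.29;ux=np.array([np.cos(a),np.sin(a)]);uy=np.array([-ux[1],ux[0]])
for n in('scene','top'):
    d=pickle.load(open(n+'.pkl','rb'));W=cloud(d)
    m=(np.hypot(W[...,0]-c[0],W[...,1]-c[1])<.11)&(W[...,2]>.190)&(W[...,2]<.203)
    l=np.c_[(W[m][:,:2]-c)@ux,(W[m][:,:2]-c)@uy]*1e3
    for y in range(-35,35,7):
        q=l[(l[:,1]>=y)&(l[:,1]<y+7)]
        if len(q)>3: print(n,y,len(q),q[:,0].min().round(1),q[:,0].max().round(1))
    for x in range(-70,71,20):
        q=l[abs(l[:,0]-x)<10]
        if len(q)>3: print(n,'x',x,len(q),q[:,1].min().round(1),q[:,1].max().round(1))
    if n=='scene':
        print(fit([.5102,-.0301,1.29],[d],[e for i,e in enumerate(rect(.14,.056,.032)) ]+[rect(.14,.056,0)[0],rect(.14,.056,0)[3]],z0=.165,dx=.004,da=.03))
E
```

```text
t 7.15 tcp [ 0.509  -0.0297  0.169 ] head 1.291 tilt 0.1 F [-0.2 -0.1 -2.5] w 0.652 gf 43.5 q7 -0.12
turn rz 0.0013 then shift [-0.      0.0012 -0.001 ]
scene -35 34 -71.4 67.6
scene -28 101 -71.7 67.6
scene -21 73 -72.0 66.9
scene -14 76 -72.8 66.9
scene -7 74 -74.0 67.0
scene 0 80 -72.6 67.9
scene 7 83 -72.7 67.5
scene 14 74 -73.5 67.0
scene 21 82 -70.7 67.4
scene 28 10 -61.0 45.0
scene x -70 88 -28.8 29.0
scene x -50 60 -29.7 25.6
scene x -30 4 12.4 13.4
scene x -10 45 -42.8 29.9
scene x 10 153 -40.8 32.6
scene x 30 140 -30.0 29.5
scene x 50 142 -29.7 28.8
scene x 70 68 -29.6 27.1
(array([ 0.5095, -0.033 ,  1.3085]), np.float64(-6217.0))
top -28 19 -69.0 -34.2
top -21 32 -71.6 -32.9
top -14 29 -70.8 -33.2
top -7 31 -71.7 -32.0
top 0 34 -71.6 -30.2
top 7 31 -71.5 -30.9
top 14 33 -70.4 -32.0
top 21 33 -71.3 -30.9
top 28 10 -70.3 -32.7
top x -70 75 -25.3 29.6
top x -50 122 -25.7 29.7
top x -30 55 -25.2 29.8
```

>>> {"api": "move_arm", "payload": {
  "targets": [
    [0.0005, 0.0018, 0.01, 0, 0, 0],
    [0, 0, 0.02, 0, 0, 0],
    [0, 0, 0.02, 0, 0, 0],
    [0, 0, 0.01, 0, 0, 0],
    [0, 0, 0.004, 0, 0, 0],
    [0, 0, 0, 0, 0, 0],
    [0, 0, 0, 0, 0, 0]
  ]
}}

```text
clock: 7.85
tcp_pos: [0.5122, -0.0307, 0.1063]
tcp_rot: [2.51, 1.888, 0.001]
wrist_force: [0.8, -0.4, -2.3]
grip_width: 0.649
gripper_force: 43.4
```

>>> {"api": "move_arm", "payload": {
  "targets": [
    [0, 0, 0.005, 0, 0, 0],
    [0, 0, 0.005, 0, 0, 0],
    [0, 0, 0.005, 0, 0, 0],
    [0, 0, 0, 0, 0, 0]
  ]
}}

```text
clock: 8.25
tcp_pos: [0.5112, -0.0307, 0.0901]
tcp_rot: [-2.51, -1.888, 0.002]
wrist_force: [0.3, 0.0, -2.1]
grip_width: 0.649
gripper_force: 43.5
```

```bash
python3 - <<'E'
from h import *
plan(.5102,-.0301,.0345,1.29)
S=shot('scene')
a=S['image'][130:250,220:330]
cv2.imwrite('pics/g3.png',cv2.cvtColor(cv2.resize(a,(550,600),interpolation=2),4))
E
```

```text
t 8.25 tcp [ 0.5112 -0.0307  0.0901] head 1.29 tilt 0.07 F [ 0.3  0.  -2.1] w 0.649 gf 43.5 q7 -0.02
turn rz -0.0001 then shift [ 0.0003 -0.001   0.0556]
```

View pics/g3.png

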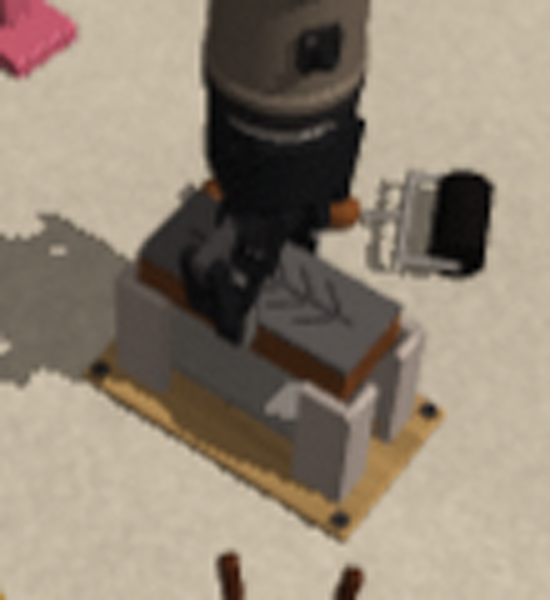

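>>> {"api": "move_arm", "payload": {
  "targets": [
    [0, 0, 0.01, 0, 0, 0],
    [0, 0, 0.01, 0, 0, 0],
    [0, 0, 0.01, 0, 0, 0],
    [0, 0, 0.01, 0, 0, 0],
    [0, 0, 0.008, 0, 0, 0],
    [0, 0, 0.003, 0, 0, 0],
    [0, 0, 0.001, 0, 0, 0],
    [0, 0, 0.001, 0, 0, 0],
    [0, 0, 0, 0, 0, 0]
  ]
}}

```text
clock: 9.2
tcp_pos: [0.512, -0.0307, 0.038]
tcp_rot: [2.51, 1.888, 0.001]
wrist_force: [-0.2, 0.2, -1.9]
grip_width: 0.646
gripper_force: 43.6
```

>>> {"api": "move_arm", "payload": {
  "targets": [
    [0, 0, 0.001, 0, 0, 0],
    [0, 0, 0.001, 0, 0, 0],
    [0, 0, 0, 0, 0, 0],
    [0, 0, 0, 0, 0, 0]
  ]
}}

```text
clock: 9.6
tcp_pos: [0.5117, -0.0307, 0.0358]
tcp_rot: [-2.51, -1.889, -0.0]
wrist_force: [0.6, -0.4, -3.1]
grip_width: 0.646
gripper_force: 43.6
```

>>> {"api": "move_arm", "payload": {
  "targets": [
    [0, 0, 0.001, 0, 0, 0],
    [0, 0, 0.0005, 0, 0, 0],
    [0, 0, 0, 0, 0, 0],
    [0, 0, 0, 0, 0, 0]
  ]
}}

```text
clock: 10.0
tcp_pos: [0.5117, -0.0307, 0.0343]
tcp_rot: [-2.51, -1.889, 0.0]
wrist_force: [-0.9, 0.1, -1.7]
grip_width: 0.651
gripper_force: 43.5
```

>>> {"api": "move_arm", "payload": {
  "targets": [
    [0, 0, 0.0007, 0, 0, 0],
    [0, 0, 0, 0, 0, 0],
    [0, 0, 0, 0, 0, 0]
  ]
}}

```text
clock: 10.3
tcp_pos: [0.5117, -0.0307, 0.034]
tcp_rot: [-2.51, -1.888, -0.0]
wrist_force: [-3.1, 1.0, 5.9]
grip_width: 0.649
gripper_force: 44.5
```

>>> {"api": "move_arm", "payload": {
  "targets": [
    [0, 0, 0, 0, 0, 0],
    [0, 0, 0, 0, 0, 0],
    [0, 0, 0, 0, 0, 0],
    [0, 0, 0, 0, 0, 0],
    [0, 0, -0.01, 0, 0, 0],
    [0, 0, -0.02, 0, 0, 0],
    [0, 0, -0.03, 0, 0, 0],
    [0, 0, -0.03, 0, 0, 0],
    [0, 0, -0.03, 0, 0, 0],
    [0, 0, 0, 0, 0, 0],
    [0, 0, 0, 0, 0, 0]
  ],
  "claw": 1
}}

```text
clock: 11.4
tcp_pos: [0.5121, -0.0305, 0.1545]
tcp_rot: [2.51, 1.889, 0.003]
wrist_force: [-0.6, 0.1, 0.3]
grip_width: 1.001
gripper_force: 0.0
```

```bash
python3 - <<'E'
from h import *
T0=cloud(cv2 and pickle.load(open('top.pkl','rb')))
for n in('top','scene'):
    d=shot(n);W=cloud(d)
    for nm,c,z in(('plaque',(.64,.275),.02),('block',(.511,-.03),.062)):
        m=(abs(W[...,0]-c[0])<.05)&(abs(W[...,1]-c[1])<.09)&(abs(W[...,2]-z)<.006)
        r=cv2.minAreaRect(W[m][:,:2].astype(np.float32));print(n,nm,m.sum(),np.round(r[0],4),np.round(r[1],4),round(r[2],2),W[m][:,:2].mean(0).round(4))
plan(.639,.275,.13,-1.565)
E
```

```text
top plaque 590 [0.6391 0.2746] [0.1399 0.0575] 89.2 [0.6385 0.2743]
top block 246 [ 0.4985 -0.0758] [0.0528 0.058 ] 75.87 [ 0.4984 -0.0751]
scene plaque 1123 [0.6394 0.274 ] [0.0586 0.1416] 0.76 [0.6406 0.2747]
scene block 740 [ 0.5153 -0.0301] [0.1642 0.0657] 78.08 [ 0.5124 -0.0323]
t 11.5 tcp [ 0.511  -0.0306  0.153 ] head 1.29 tilt 0.07 F [ 0.1 -0.1  0.2] w 1.002 gf 0.0 q7 -0.09
turn rz -0.2864 then shift [0.3049 0.1298 0.0228]
```

>>> {"api": "move_arm", "payload": {
  "targets": [
    [0, 0, 0, 0, 0, -0.094],
    [0, 0, 0, 0, 0, -0.094],
    [0, 0, 0, 0, 0, -0.094],
    [0.038, 0.0162, 0, 0, 0, 0],
    [0.038, 0.0162, 0, 0, 0, 0],
    [0.038, 0.0162, 0, 0, 0, 0],
    [0.038, 0.0162, 0, 0, 0, 0],
    [0.038, 0.0162, 0, 0, 0, 0],
    [0.038, 0.0162, 0, 0, 0, 0],
    [0.038, 0.0162, 0, 0, 0, 0],
    [0.038, 0.0162, 0, 0, 0, 0]
  ]
}}

```text
clock: 12.6
tcp_pos: [0.6406, 0.2746, 0.1517]
tcp_rot: [-2.22, -2.222, 0.004]
wrist_force: [0.3, -0.7, 0.5]
grip_width: 0.999
gripper_force: 0.0
```

>>> {"api": "move_arm", "payload": {
  "targets": [
    [0, 0, 0.02, 0, 0, 0],
    [0, 0, 0.03, 0, 0, 0],
    [0, 0, 0.03, 0, 0, 0],
    [0, 0, 0.03, 0, 0, 0],
    [0, 0, 0.01, 0, 0, 0],
    [0, 0, 0, 0, 0, 0],
    [0, 0, 0, 0, 0, 0],
    [0, 0, 0, 0, 0, 0]
  ]
}}

```text
clock: 13.4
tcp_pos: [0.6422, 0.2737, 0.0353]
tcp_rot: [2.22, 2.222, 0.004]
wrist_force: [0.7, -0.9, 0.0]
grip_width: 0.997
gripper_force: 0.0
```

```bash
python3 - <<'E'
from h import *
plan(.639,.2745,-.002,1.572)
E
```

```text
t 13.4 tcp [0.6422 0.2737 0.0353] head 1.572 tilt 0.15 F [ 0.7 -0.9  0. ] w 0.997 gf 0.0 q7 -0.22
turn rz -0.0002 then shift [ 0.0007 -0.0033  0.0373]
```

>>> {"api": "move_arm", "payload": {
  "targets": [
    [0.0005, -0.003, 0.015, 0, 0, 0],
    [0, 0, 0.015, 0, 0, 0],
    [0, 0, 0.006, 0, 0, 0],
    [0, 0, 0, 0, 0, 0],
    [0, 0, 0, 0, 0, 0],
    [0, 0, 0, 0, 0, 0]
  ]
}}

```text
clock: 14.0
tcp_pos: [0.6384, 0.2739, -0.002]
tcp_rot: [2.22, 2.222, 0.001]
wrist_force: [0.1, -0.1, 0.2]
grip_width: 1.002
gripper_force: 0.0
```

>>> {"api": "move_arm", "payload": {
  "targets": [
    [0, 0, 0, 0, 0, 0],
    [0, 0, 0, 0, 0, 0],
    [0, 0, 0, 0, 0, 0],
    [0, 0, 0, 0, 0, 0],
    [0, 0, 0, 0, 0, 0],
    [0, 0, 0, 0, 0, 0],
    [0, 0, 0, 0, 0, 0],
    [0, 0, 0, 0, 0, 0]
  ],
  "claw": -1,
  "force": 40
}}

```text
clock: 14.8
tcp_pos: [0.6384, 0.2741, -0.0018]
tcp_rot: [2.22, 2.223, 0.001]
wrist_force: [0.0, 0.2, 5.8]
grip_width: 0.646
gripper_force: 43.9
```

```bash
python3 - <<'E'
from h import *
plan(.5117,-.0307,.18,1.29)
E
```

```text
t 14.8 tcp [ 0.6384  0.2741 -0.0018] head 1.572 tilt 0.06 F [0.  0.2 5.8] w 0.646 gf 43.9 q7 -0.21
turn rz 0.2819 then shift [-0.3279 -0.0371 -0.182 ]
```

>>> {"api": "move_arm", "payload": {
  "targets": [
    [0, 0, -0.014, 0, 0, 0],
    [0, 0, -0.028, 0, 0, 0.047],
    [0, 0, -0.028, 0, 0, 0.047],
    [0, 0, -0.028, 0, 0, 0.047],
    [0, 0, -0.028, 0, 0, 0.047],
    [0, 0, -0.028, 0, 0, 0.047],
    [0, 0, -0.028, 0, 0, 0.047],
    [0, 0, 0, 0, 0, 0]
  ]
}}

```text
clock: 15.6
tcp_pos: [0.6402, 0.2744, 0.1845]
tcp_rot: [2.511, 1.886, 0.011]
wrist_force: [1.1, 0.7, -0.7]
grip_width: 0.646
gripper_force: 43.2
```

>>> {"api": "move_arm", "payload": {
  "targets": [
    [-0.0328, -0.0037, 0, 0, 0, 0],
    [-0.0328, -0.0037, 0, 0, 0, 0],
    [-0.0328, -0.0037, 0, 0, 0, 0],
    [-0.0328, -0.0037, 0, 0, 0, 0],
    [-0.0328, -0.0037, 0, 0, 0, 0],
    [-0.0328, -0.0037, 0, 0, 0, 0],
    [-0.0328, -0.0037, 0, 0, 0, 0],
    [-0.0328, -0.0037, 0, 0, 0, 0],
    [-0.0328, -0.0037, 0, 0, 0, 0],
    [-0.0328, -0.0037, 0, 0, 0, 0],
    [0, 0, 0, 0, 0, 0],
    [0, 0, 0, 0, 0, 0]
  ]
}}

```text
clock: 16.8
tcp_pos: [0.5108, -0.0315, 0.1793]
tcp_rot: [-2.511, -1.886, 0.001]
wrist_force: [-0.7, 0.6, -1.0]
grip_width: 0.647
gripper_force: 43.2
```

>>> {"api": "move_arm", "payload": {
  "targets": [
    [0, 0, 0.015, 0, 0, 0],
    [0, 0, 0.03, 0, 0, 0],
    [0, 0, 0.02, 0, 0, 0],
    [0, 0, 0.01, 0, 0, 0],
    [0, 0, 0, 0, 0, 0],
    [0, 0, 0, 0, 0, 0],
    [0, 0, 0, 0, 0, 0]
  ]
}}

```text
clock: 17.5
tcp_pos: [0.5124, -0.0308, 0.1056]
tcp_rot: [2.51, 1.889, 0.003]
wrist_force: [-0.9, -0.2, -0.3]
grip_width: 0.644
gripper_force: 43.2
```

```bash
python3 - <<'E'
from h import *
plan(.5117,-.0307,.06,1.29)
c=np.array([.5102,-.0301]);a=1.29;ux=np.array([np.cos(a),np.sin(a)]);uy=np.array([-ux[1],ux[0]])
z=ctrl.observe()['tcp_pos'][2]+.0018+.02
for n in('scene','top'):
    d=shot(n);W=cloud(d)
    m=(np.hypot(W[...,0]-c[0],W[...,1]-c[1])<.11)&(abs(W[...,2]-z)<.006)
    l=np.c_[(W[m][:,:2]-c)@ux,(W[m][:,:2]-c)@uy]*1e3
    for y in range(-35,35,7):
        q=l[(l[:,1]>=y)&(l[:,1]<y+7)]
        if len(q)>3: print(n,y,len(q),q[:,0].min().round(1),q[:,0].max().round(1))
    for x in range(-70,71,20):
        q=l[abs(l[:,0]-x)<10]
        if len(q)>3: print(n,'x',x,len(q),q[:,1].min().round(1),q[:,1].max().round(1))
    if n=='scene':
        cv2.imwrite('pics/g4.png',cv2.cvtColor(cv2.resize(d['image'][130:250,220:330],(550,600),interpolation=2),4))
E
```

```text
t 17.5 tcp [ 0.5124 -0.0308  0.1056] head 1.29 tilt 0.11 F [-0.9 -0.2 -0.3] w 0.644 gf 43.2 q7 -0.02
turn rz 0.0002 then shift [-0.0001 -0.0008  0.0456]
scene -35 68 -66.9 69.3
scene -28 73 -68.9 70.3
scene -21 68 -68.0 70.7
scene -14 72 -68.4 70.1
scene -7 64 -67.3 70.0
scene 0 76 -67.0 70.1
scene 7 75 -67.4 70.4
scene 14 66 -68.0 69.7
scene 21 40 -67.7 70.1
scene x -70 52 -32.4 22.1
scene x -50 63 -32.4 24.6
scene x -30 4 -31.5 12.3
scene x -10 33 -44.8 25.9
scene x 10 133 -45.0 29.3
scene x 30 126 -31.8 23.4
scene x 50 129 -32.1 23.4
scene x 70 78 -32.7 24.8
top -35 4 -64.4 -51.4
top -28 25 -69.3 -32.3
top -21 24 -68.4 -32.1
top -14 27 -69.3 -31.3
top -7 30 -69.9 -30.5
top 0 27 -68.9 -26.0
top 7 32 -69.9 -27.4
top 14 32 -69.7 -26.3
top 21 25 -68.8 -25.1
top x -70 57 -28.9 26.2
top x -50 108 -28.6 26.7
top x -30 61 -27.5 26.5
```

View pics/g4.png

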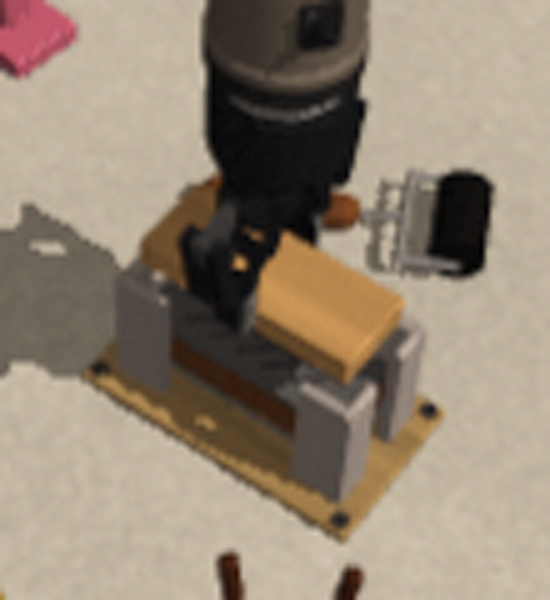

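>>> {"api": "move_arm", "payload": {
  "targets": [
    [0, 0, 0.006, 0, 0, 0],
    [0, 0, 0.006, 0, 0, 0],
    [0, 0, 0.006, 0, 0, 0],
    [0, 0, 0.005, 0, 0, 0],
    [0, 0, 0, 0, 0, 0]
  ]
}}

```text
clock: 18.1
tcp_pos: [0.5109, -0.031, 0.0807]
tcp_rot: [-2.51, -1.888, 0.002]
wrist_force: [-0.1, -0.1, -1.2]
grip_width: 0.648
gripper_force: 43.2
```

>>> {"api": "move_arm", "payload": {
  "targets": [
    [0, 0, 0.006, 0, 0, 0],
    [0, 0, 0.006, 0, 0, 0],
    [0, 0, 0.004, 0, 0, 0],
    [0, 0, 0.002, 0, 0, 0],
    [0, 0, 0.001, 0, 0, 0],
    [0, 0, 0, 0, 0, 0],
    [0, 0, 0, 0, 0, 0]
  ]
}}

```text
clock: 18.8
tcp_pos: [0.5116, -0.031, 0.0627]
tcp_rot: [2.51, 1.889, 0.0]
wrist_force: [-1.1, -0.2, -1.0]
grip_width: 0.642
gripper_force: 43.2
```

>>> {"api": "move_arm", "payload": {
  "targets": [
    [0, 0, 0.001, 0, 0, 0],
    [0, 0, 0.0007, 0, 0, 0],
    [0, 0, 0, 0, 0, 0],
    [0, 0, 0, 0, 0, 0]
  ]
}}

```text
clock: 19.2
tcp_pos: [0.5115, -0.031, 0.0609]
tcp_rot: [-2.51, -1.889, -0.0]
wrist_force: [0.4, 0.0, -1.0]
grip_width: 0.648
gripper_force: 43.2
```

>>> {"api": "move_arm", "payload": {
  "targets": [
    [0, 0, 0.0006, 0, 0, 0],
    [0, 0, 0, 0, 0, 0],
    [0, 0, 0, 0, 0, 0]
  ]
}}

```text
clock: 19.5
tcp_pos: [0.5115, -0.031, 0.0603]
tcp_rot: [-2.51, -1.889, 0.0]
wrist_force: [-0.0, -0.6, -1.0]
grip_width: 0.647
gripper_force: 43.2
```

>>> {"api": "move_arm", "payload": {
  "targets": [
    [0, 0, 0.0005, 0, 0, 0],
    [0, 0, 0, 0, 0, 0],
    [0, 0, 0, 0, 0, 0]
  ]
}}

```text
clock: 19.8
tcp_pos: [0.5116, -0.031, 0.0601]
tcp_rot: [-2.51, -1.889, -0.0]
wrist_force: [-2.1, -0.4, 5.3]
grip_width: 0.645
gripper_force: 43.9
```

Contact; release and retreat, then measure the presser.

>>> {"api": "move_arm", "payload": {
  "targets": [
    [0, 0, 0, 0, 0, 0],
    [0, 0, 0, 0, 0, 0],
    [0, 0, 0, 0, 0, 0],
    [0, 0, 0, 0, 0, 0],
    [0, 0, -0.01, 0, 0, 0],
    [0, 0, -0.02, 0, 0, 0],
    [0, 0, -0.03, 0, 0, 0],
    [0, 0, -0.03, 0, 0, 0],
    [0, 0, -0.02, 0, 0, 0],
    [0, 0, 0, 0, 0, 0],
    [0, 0, 0, 0, 0, 0]
  ],
  "claw": 1
}}

```text
clock: 20.9
tcp_pos: [0.5115, -0.0308, 0.1702]
tcp_rot: [2.51, 1.889, 0.002]
wrist_force: [0.4, -0.3, -0.4]
grip_width: 1.0
gripper_force: 0.0
```

```bash
python3 - <<'E'
from h import *
for n in('top','scene'):
    d=shot(n);W=cloud(d)
    for nm,c,lo,hi,rad in(('plate',(.448,-.3155),.010,.06,.09),('handle',(.448,-.3155),.046,.06,.09),('plaque',(.511,-.03),.076,.086,.09)):
        m=(np.hypot(W[...,0]-c[0],W[...,1]-c[1])<rad)&(W[...,2]>lo)&(W[...,2]<hi)
        r=cv2.minAreaRect(W[m][:,:2].astype(np.float32));print(n,nm,m.sum(),np.round(r[0],4),np.round(r[1],4),round(r[2],2),W[m].mean(0).round(4))
plan(.448,-.3155,.15,1.291)
E
```

```text
top plate 641 [ 0.4478 -0.3153] [0.141  0.0563] 73.7 [ 0.4472 -0.3134  0.0252]
top handle 160 [ 0.4482 -0.315 ] [0.0825 0.0238] 73.31 [ 0.4478 -0.3155  0.0502]
top plaque 243 [ 0.4925 -0.0778] [0.0588 0.0693] 74.35 [ 0.4973 -0.0754  0.0805]
scene plate 646 [ 0.4511 -0.3189] [0.1428 0.0578] 74.82 [ 0.4605 -0.3109  0.0276]
scene handle 162 [ 0.4513 -0.3184] [0.084  0.0236] 74.73 [ 0.4529 -0.3165  0.0509]
scene plaque 839 [ 0.5141 -0.0297] [0.1592 0.0762] 74.15 [ 0.5164 -0.0277  0.0817]
t 21.0 tcp [ 0.5108 -0.0309  0.169 ] head 1.29 tilt 0.09 F [ 0.4 -0.5  0.6] w 0.998 gf 0.0 q7 -0.09
turn rz -0.0009 then shift [-0.2909  0.0183  0.0192]
```

>>> {"api": "move_arm", "payload": {
  "targets": [
    [-0.0291, 0.002, 0, 0, 0, 0],
    [-0.0291, 0.002, 0, 0, 0, 0],
    [-0.0291, 0.002, 0, 0, 0, 0],
    [-0.0291, 0.002, 0, 0, 0, 0],
    [-0.0291, 0.002, 0, 0, 0, 0],
    [-0.0291, 0.002, 0, 0, 0, 0],
    [-0.0291, 0.002, 0.01, 0, 0, 0],
    [-0.0291, 0.002, 0.01, 0, 0, 0],
    [-0.0291, 0.002, 0.01, 0, 0, 0],
    [-0.0291, 0.002, 0.01, 0, 0, 0],
    [0, 0, 0.02, 0, 0, 0],
    [0, 0, 0.02, 0, 0, 0]
  ]
}}

```text
clock: 22.2
tcp_pos: [0.4488, -0.3172, 0.0882]
tcp_rot: [-2.512, -1.885, 0.002]
wrist_force: [0.3, 0.4, 0.2]
grip_width: 1.001
gripper_force: 0.0
```

>>> {"api": "move_arm", "payload": {
  "targets": [
    [0, 0, 0.01, 0, 0, 0],
    [0, 0, 0, 0, 0, 0],
    [0, 0, 0, 0, 0, 0],
    [0, 0, 0, 0, 0, 0]
  ]
}}

```text
clock: 22.6
tcp_pos: [0.4506, -0.3163, 0.0805]
tcp_rot: [2.509, 1.888, 0.001]
wrist_force: [-0.6, -0.2, -0.2]
grip_width: 1.001
gripper_force: 0.0
```

```bash
python3 - <<'E'
from h import *
plan(.449,-.316,.021,1.2915)
E
```

```text
t 22.6 tcp [ 0.4506 -0.3163  0.0805] head 1.29 tilt 0.07 F [-0.6 -0.2 -0.2] w 1.001 gf 0.0 q7 0.61
turn rz -0.0012 then shift [-0.0001 -0.0017  0.0595]
```

>>> {"api": "move_arm", "payload": {
  "targets": [
    [0, -0.0015, 0.02, 0, 0, 0],
    [0, 0, 0.02, 0, 0, 0],
    [0, 0, 0.012, 0, 0, 0],
    [0, 0, 0.0075, 0, 0, 0],
    [0, 0, 0, 0, 0, 0],
    [0, 0, 0, 0, 0, 0],
    [0, 0, 0, 0, 0, 0]
  ]
}}

```text
clock: 23.3
tcp_pos: [0.4491, -0.3161, 0.021]
tcp_rot: [2.51, 1.888, 0.001]
wrist_force: [0.2, 0.5, 0.7]
grip_width: 0.997
gripper_force: 0.0
```

>>> {"api": "move_arm", "payload": {
  "targets": [
    [0, 0, 0, 0, 0, 0],
    [0, 0, 0, 0, 0, 0],
    [0, 0, 0, 0, 0, 0],
    [0, 0, 0, 0, 0, 0],
    [0, 0, 0, 0, 0, 0],
    [0, 0, 0, 0, 0, 0],
    [0, 0, 0, 0, 0, 0],
    [0, 0, 0, 0, 0, 0],
    [0, 0, 0, 0, 0, 0],
    [0, 0, 0, 0, 0, 0]
  ],
  "claw": -1,
  "force": 70
}}

```text
clock: 24.3
tcp_pos: [0.4489, -0.3159, 0.0206]
tcp_rot: [2.51, 1.888, 0.001]
wrist_force: [0.7, 0.0, 5.2]
grip_width: 0.274
gripper_force: 69.8
```

```bash
python3 - <<'E'
from h import *
plan(.5116,-.031,.18,1.29)
E
```

```text
t 24.3 tcp [ 0.4489 -0.3159  0.0206] head 1.29 tilt 0.04 F [0.7 0.  5.2] w 0.274 gf 69.8 q7 0.68
turn rz -0.0 then shift [ 0.2911 -0.0186 -0.1594]
```

>>> {"api": "move_arm", "payload": {
  "targets": [
    [0, 0, -0.01, 0, 0, 0],
    [0, 0, -0.02, 0, 0, 0],
    [0, 0, -0.025, 0, 0, 0],
    [0, 0, -0.025, 0, 0, 0],
    [0, 0, -0.025, 0, 0, 0],
    [0, 0, -0.025, 0, 0, 0],
    [0, 0, -0.02, 0, 0, 0],
    [0, 0, -0.01, 0, 0, 0],
    [0, 0, 0, 0, 0, 0],
    [0, 0, 0, 0, 0, 0]
  ]
}}

```text
clock: 25.3
tcp_pos: [0.4481, -0.3151, 0.1794]
tcp_rot: [-2.509, -1.888, 0.001]
wrist_force: [0.2, -0.1, -4.1]
grip_width: 0.273
gripper_force: 69.1
```

>>> {"api": "move_arm", "payload": {
  "targets": [
    [0.0165, -0.001, 0, 0, 0, 0],
    [0.0305, -0.002, 0, 0, 0, 0],
    [0.0305, -0.002, 0, 0, 0, 0],
    [0.0305, -0.002, 0, 0, 0, 0],
    [0.0305, -0.002, 0, 0, 0, 0],
    [0.0305, -0.002, 0, 0, 0, 0],
    [0.0305, -0.002, 0, 0, 0, 0],
    [0.0305, -0.002, 0, 0, 0, 0],
    [0.0305, -0.002, 0, 0, 0, 0],
    [0.0305, -0.0015, 0, 0, 0, 0],
    [0, 0, 0, 0, 0, 0],
    [0, 0, 0, 0, 0, 0]
  ]
}}

```text
clock: 26.5
tcp_pos: [0.5107, -0.0304, 0.1791]
tcp_rot: [-2.508, -1.891, 0.004]
wrist_force: [0.5, 0.3, -3.4]
grip_width: 0.27
gripper_force: 69.1
```

>>> {"api": "move_arm", "payload": {
  "targets": [
    [0, 0, 0.02, 0, 0, 0],
    [0, 0, 0.02, 0, 0, 0],
    [0, 0, 0.015, 0, 0, 0],
    [0, 0, 0, 0, 0, 0],
    [0, 0, 0, 0, 0, 0],
    [0, 0, 0, 0, 0, 0]
  ]
}}

```text
clock: 27.1
tcp_pos: [0.512, -0.0317, 0.126]
tcp_rot: [2.511, 1.887, 0.001]
wrist_force: [-0.4, -0.5, -3.1]
grip_width: 0.266
gripper_force: 69.0
```

```bash
python3 - <<'E'
from h import *
plan(.5116,-.031,.1026,1.29)
c=np.array([.5102,-.0301]);a=1.29;ux=np.array([np.cos(a),np.sin(a)]);uy=np.array([-ux[1],ux[0]])
z=ctrl.observe()['tcp_pos'][2]-.0206+.016
for n in('scene','top'):
    d=shot(n);W=cloud(d)
    m=(np.hypot(W[...,0]-c[0],W[...,1]-c[1])<.11)&(abs(W[...,2]-z)<.006)
    l=np.c_[(W[m][:,:2]-c)@ux,(W[m][:,:2]-c)@uy]*1e3
    for y in range(-35,35,7):
        q=l[(l[:,1]>=y)&(l[:,1]<y+7)]
        if len(q)>3: print(n,y,len(q),q[:,0].min().round(1),q[:,0].max().round(1))
    for x in range(-70,71,20):
        q=l[abs(l[:,0]-x)<10]
        if len(q)>3: print(n,'x',x,len(q),q[:,1].min().round(1),q[:,1].max().round(1))
    if n=='scene':
        cv2.imwrite('pics/g5.png',cv2.cvtColor(cv2.resize(d['image'][130:250,220:330],(550,600),interpolation=2),4))
E
```

```text
t 27.1 tcp [ 0.512  -0.0317  0.126 ] head 1.289 tilt 0.06 F [-0.4 -0.5 -3.1] w 0.266 gf 69.0 q7 -0.04
turn rz -0.0011 then shift [ 0.0005 -0.0006  0.0234]
scene -35 96 -70.3 66.8
scene -28 98 -71.5 65.8
scene -21 101 -71.5 66.4
scene -14 64 -73.7 65.8
scene -7 36 -74.4 67.0
scene 0 30 -73.9 66.1
scene 7 35 -74.2 66.8
scene 14 35 -72.4 66.1
scene 21 14 -73.5 63.8
scene x -70 69 -32.0 24.9
scene x -50 56 -32.4 -4.3
scene x -30 49 -31.8 -11.6
scene x -10 34 -31.0 -17.6
scene x 10 46 -32.0 -13.2
scene x 30 76 -31.5 24.6
scene x 50 127 -31.4 24.1
scene x 70 52 -30.7 22.3
top -28 25 -73.0 -32.2
top -21 25 -72.0 -31.1
top -14 18 -73.0 -46.1
top -7 20 -72.9 -45.7
top 0 17 -71.9 -47.8
top 7 28 -72.6 -27.9
top 14 31 -72.6 -25.8
top 21 30 -71.6 -24.5
top x -70 69 -28.1 26.5
top x -50 95 -28.7 26.5
top x -30 33 -28.2 26.2
```

View pics/g5.png

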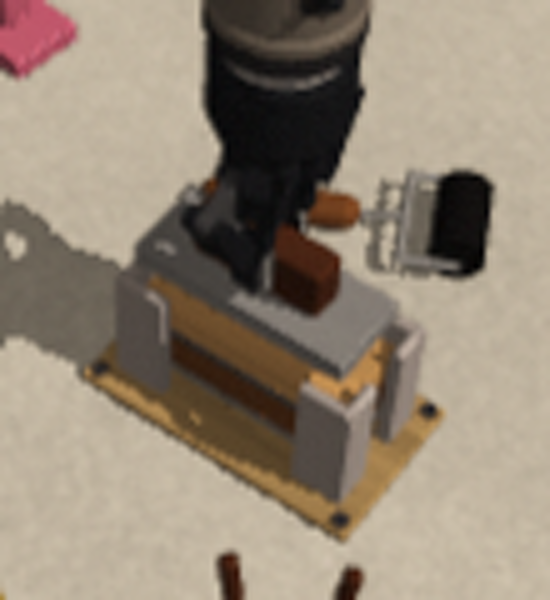

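>>> {"api": "move_arm", "payload": {
  "targets": [
    [0.003, 0, 0, 0, 0, 0],
    [0, 0, 0.005, 0, 0, 0],
    [0, 0, 0.004, 0, 0, 0],
    [0, 0, 0.004, 0, 0, 0],
    [0, 0, 0, 0, 0, 0],
    [0, 0, 0, 0, 0, 0]
  ]
}}

```text
clock: 27.8
tcp_pos: [0.5122, -0.0282, 0.1121]
tcp_rot: [-2.511, -1.888, 0.001]
wrist_force: [-0.4, 0.1, -4.4]
grip_width: 0.268
gripper_force: 69.1
```

>>> {"api": "move_arm", "payload": {
  "targets": [
    [0, 0, 0.004, 0, 0, 0],
    [0, 0, 0.003, 0, 0, 0],
    [0, 0, 0.001, 0, 0, 0],
    [0, 0, 0, 0, 0, 0],
    [0, 0, 0, 0, 0, 0]
  ]
}}

```text
clock: 28.3
tcp_pos: [0.5124, -0.0282, 0.1043]
tcp_rot: [2.511, 1.889, 0.0]
wrist_force: [-0.9, 0.3, -3.0]
grip_width: 0.272
gripper_force: 69.1
```

>>> {"api": "move_arm", "payload": {
  "targets": [
    [0, 0, 0.0007, 0, 0, 0],
    [0, 0, 0, 0, 0, 0],
    [0, 0, 0, 0, 0, 0]
  ]
}}

```text
clock: 28.6
tcp_pos: [0.5124, -0.0281, 0.1036]
tcp_rot: [2.51, 1.889, 0.0]
wrist_force: [-0.5, 0.4, -3.0]
grip_width: 0.267
gripper_force: 69.1
```

>>> {"api": "move_arm", "payload": {
  "targets": [
    [0, 0, 0.0006, 0, 0, 0],
    [0, 0, 0, 0, 0, 0],
    [0, 0, 0, 0, 0, 0]
  ]
}}

```text
clock: 28.9
tcp_pos: [0.5123, -0.0281, 0.103]
tcp_rot: [-2.51, -1.889, -0.0]
wrist_force: [0.0, 1.0, -4.7]
grip_width: 0.271
gripper_force: 69.1
```

>>> {"api": "move_arm", "payload": {
  "targets": [
    [0, 0, 0.0005, 0, 0, 0],
    [0, 0, 0, 0, 0, 0],
    [0, 0, 0, 0, 0, 0]
  ]
}}

```text
clock: 29.2
tcp_pos: [0.5124, -0.0281, 0.1026]
tcp_rot: [-2.511, -1.889, -0.0]
wrist_force: [-1.0, 0.8, -1.6]
grip_width: 0.269
gripper_force: 69.7
```

>>> {"api": "move_arm", "payload": {
  "targets": [
    [0, 0, 0.0003, 0, 0, 0],
    [0, 0, 0, 0, 0, 0]
  ]
}}

```text
clock: 29.4
tcp_pos: [0.5124, -0.0281, 0.1024]
tcp_rot: [-2.511, -1.889, -0.0]
wrist_force: [-0.6, 0.1, 1.7]
grip_width: 0.272
gripper_force: 69.8
```

>>> {"api": "move_arm", "payload": {
  "targets": [
    [0, 0, 0, 0, 0, 0],
    [0, 0, 0, 0, 0, 0],
    [0, 0, 0, 0, 0, 0],
    [0, 0, 0, 0, 0, 0],
    [0, 0, 0, 0, 0, 0],
    [0, 0, -0.01, 0, 0, 0],
    [0, 0, -0.02, 0, 0, 0],
    [0, 0, -0.02, 0, 0, 0],
    [0, 0, -0.01, 0, 0, 0],
    [0, 0, 0, 0, 0, 0]
  ],
  "claw": 1
}}

```text
clock: 30.4
tcp_pos: [0.5134, -0.028, 0.1638]
tcp_rot: [2.509, 1.888, 0.005]
wrist_force: [-0.1, -0.2, -0.3]
grip_width: 1.002
gripper_force: 0.0
```

>>> {"api": "move_arm", "payload": {
  "targets": [
    [-0.003, 0, 0, 0, 0, 0],
    [0, 0, 0, 0, 0, 0],
    [0, 0, 0, 0, 0, 0],
    [0, 0, 0, 0, 0, 0],
    [0, 0, 0, 0, 0, 0],
    [0, 0, 0, 0, 0, 0],
    [0, 0, 0, 0, 0, 0],
    [0, 0, 0, 0, 0, 0],
    [0, 0, 0, 0, 0, 0],
    [0, 0, 0, 0, 0, 0]
  ],
  "claw": -1,
  "force": 40
}}

```text
clock: 31.4
tcp_pos: [0.5115, -0.031, 0.1622]
tcp_rot: [-2.51, -1.889, -0.0]
wrist_force: [-0.4, 0.6, -0.5]
grip_width: -0.003
gripper_force: 0.0
```

```bash
python3 - <<'E'
from h import *
plan(.5116,-.031,.134,1.29)
d=shot('scene');W=cloud(d)
for lo,hi in((.128,.14),(.092,.103)):
    m=(np.hypot(W[...,0]-.511,W[...,1]+.03)<.1)&(W[...,2]>lo)&(W[...,2]<hi);r=cv2.minAreaRect(W[m][:,:2].astype(np.float32));print(m.sum(),W[m].mean(0).round(4),np.round(r[0],4),np.round(r[1],3),r[2])
cv2.imwrite('pics/g6.png',cv2.cvtColor(cv2.resize(d['image'][130:250,220:330],(550,600),interpolation=2),4))
E
```

```text
t 31.4 tcp [ 0.5115 -0.031   0.1622] head 1.29 tilt 0.0 F [-0.4  0.6 -0.5] w -0.003 gf 0.0 q7 -0.08
turn rz -0.0 then shift [-0.      0.0001  0.0282]
230 [ 0.5151 -0.0293  0.1329] [ 0.5134 -0.0303] [0.083 0.025] 73.65044403076172
692 [ 0.5227 -0.025   0.097 ] [ 0.5128 -0.03  ] [0.161 0.079] 74.30260467529297
```

View pics/g6.png

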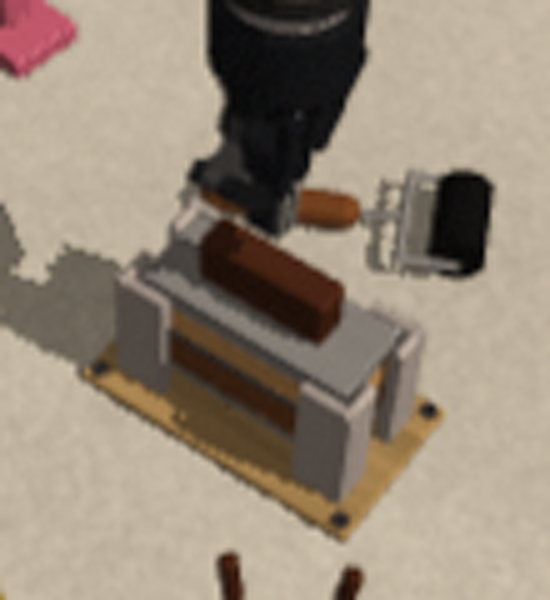

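>>> {"api": "move_arm", "payload": {
  "targets": [
    [0, 0, 0.012, 0, 0, 0],
    [0, 0, 0.01, 0, 0, 0],
    [0, 0, 0.004, 0, 0, 0],
    [0, 0, 0.002, 0, 0, 0],
    [0, 0, 0.002, 0, 0, 0],
    [0, 0, 0.002, 0, 0, 0],
    [0, 0, 0, 0, 0, 0]
  ]
}}

```text
clock: 32.15
tcp_pos: [0.5113, -0.0311, 0.1302]
tcp_rot: [-2.51, -1.888, 0.0]
wrist_force: [-1.8, 0.5, 3.1]
grip_width: -0.002
gripper_force: 1.8
```

>>> {"api": "move_arm", "payload": {
  "targets": [
    [0, 0, 0.002, 0, 0, 0],
    [0, 0, 0.002, 0, 0, 0],
    [0, 0, 0.002, 0, 0, 0],
    [0, 0, 0.001, 0, 0, 0],
    [0, 0, 0.001, 0, 0, 0],
    [0, 0, 0, 0, 0, 0],
    [0, 0, 0, 0, 0, 0]
  ]
}}

```text
clock: 32.85
tcp_pos: [0.5116, -0.0311, 0.1227]
tcp_rot: [-2.511, -1.888, -0.001]
wrist_force: [-3.9, 0.4, 8.0]
grip_width: 0.003
gripper_force: 4.0
```

>>> {"api": "move_arm", "payload": {
  "targets": [
    [0, 0, 0.001, 0, 0, 0],
    [0, 0, 0.001, 0, 0, 0],
    [0, 0, 0, 0, 0, 0],
    [0, 0, 0, 0, 0, 0]
  ]
}}

```text
clock: 33.25
tcp_pos: [0.5124, -0.0313, 0.1221]
tcp_rot: [2.511, 1.888, 0.003]
wrist_force: [-7.7, -0.5, 23.2]
grip_width: -0.002
gripper_force: 11.7
```

>>> {"api": "move_arm", "payload": {
  "targets": [
    [0, 0, 0.0006, 0, 0, 0],
    [0, 0, 0, 0, 0, 0],
    [0, 0, 0, 0, 0, 0]
  ]
}}

```text
clock: 33.55
tcp_pos: [0.5127, -0.0314, 0.1222]
tcp_rot: [2.511, 1.888, 0.005]
wrist_force: [-8.7, -1.2, 29.5]
grip_width: 0.001
gripper_force: 14.7
```

Firmly on the stop (z stays at 0.122 while the force climbs). Now I rise slowly.

>>> {"api": "move_arm", "payload": {
  "targets": [
    [0, 0, -0.002, 0, 0, 0],
    [0, 0, -0.002, 0, 0, 0],
    [0, 0, -0.002, 0, 0, 0],
    [0, 0, -0.003, 0, 0, 0],
    [0, 0, -0.003, 0, 0, 0],
    [0, 0, -0.003, 0, 0, 0],
    [0, 0, -0.005, 0, 0, 0],
    [0, 0, -0.02, 0, 0, 0],
    [0, 0, -0.03, 0, 0, 0],
    [0, 0, -0.03, 0, 0, 0],
    [0, 0, 0, 0, 0, 0],
    [0, 0, 0, 0, 0, 0]
  ]
}}

```text
clock: 34.75
tcp_pos: [0.512, -0.0307, 0.2201]
tcp_rot: [2.51, 1.889, 0.003]
wrist_force: [-1.1, 0.8, 0.3]
grip_width: 0.002
gripper_force: 0.0
```

```bash
python3 - <<'E'
from h import *
plan(.5116,-.031,.134,1.29)
d=shot('scene');W=cloud(d)
for lo,hi in((.115,.14),(.092,.103)):
    m=(np.hypot(W[...,0]-.511,W[...,1]+.03)<.1)&(W[...,2]>lo)&(W[...,2]<hi);r=cv2.minAreaRect(W[m][:,:2].astype(np.float32));print(m.sum(),np.median(W[m],0).round(4),np.round(r[0],4),np.round(r[1],3),r[2])
cv2.imwrite('pics/g7.png',cv2.cvtColor(cv2.resize(d['image'][100:340,90:450],(800,533),interpolation=2),4))
E
```

```text
t 34.75 tcp [ 0.512  -0.0307  0.2201] head 1.29 tilt 0.11 F [-1.1  0.8  0.3] w 0.002 gf 0.0 q7 -0.15
turn rz 0.0004 then shift [-0.0005 -0.0004  0.0861]
314 [ 0.5178 -0.0284  0.1325] [ 0.5135 -0.0307] [0.086 0.026] 72.93902587890625
693 [ 0.5251 -0.0143  0.0972] [ 0.5133 -0.0302] [0.162 0.078] 73.84129333496094
```

View pics/g7.png

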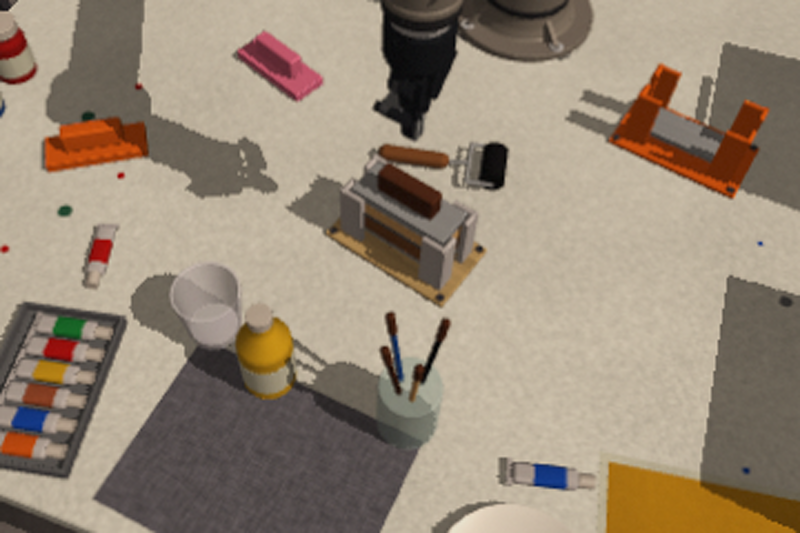

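The stack sits square in the jig at about pixel (405, 220), with the handle top back up at about 133 mm. The other things are where they were and the gripper is clear.

```bash
python3 -c "
from rig import ctrl
print(ctrl.sign_off())"
```

```text
the job is handed in; nothing more can be done
None
```

The plaque is printed: block, plaque and presser were stacked in order in the jig, the bed was pressed to its stop and sprang back up, and the job was handed in after about 35 s with nothing else moved.

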